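# Unclip the napkin dispenser's faceplate and lay it in the wash tray

## Task

The napkin dispenser is empty and its faceplate is due for a wash. Squeeze the release tab in towards the mouth's collar, swing that edge of the faceplate up about its hinge lugs and draw it out of the housing, then lay it gently in the steel tray, flat on the tray's floor and face up. Leave the cup, the bell, the sugar caddy and the cocoa shaker where they stand.

Things in the scene. Friction and masses are not known exactly. Their poses are not given: they have to be found in the camera images.
- dispenser: Black tabletop napkin dispenser, 156 (x) x 196 (y) x 110 high, fixed to the counter. Origin: centre of its underside; +x points to the latch end, -x to the hinge end. Its top opening is 126 x 160; the rim round it is 15 wide (x) and 18 (y), top at z=110; under the 3 thick rim are a slot for the tooth (+x end) and two pockets for the lugs (-x end). Empty; a steel plate lies 55 below the rim.
- faceplate: Loose aluminium cover, 123 (x) x 157 (y) x 8, about 0.17 kg, snapped into the dispenser's top, flush with its rim. Origin: centre of its lower edge, at z=102 in the dispenser, axes the same. Round its mouth (48 x 90, open below for 45) stands a collar 3 thick, its +x wall from x=24 to 27, up to z=22. Two lugs 22 wide at y=+-45 reach 6.5 beyond the -x edge and 5 under the rim.
- tab_pad (a point): Centre of the outer (+x) face of the release tab's upright thumb pad, z=18, x=55 in the faceplate. Black, 26 wide (y), 5 thick, 17 high above the plate; its foot carries the tooth, which reaches 4.5 under the +x rim until pressed. Squeeze it against the collar's +x wall: one finger outside it above the rim, one in the mouth; 31 across at rest, 24 pressed. Held pressed, the plate lifts at that end.
- collar_wall (a point): Centre of the mouth collar's +x wall (x=25.5, z=18 in the faceplate), the counterpart to squeeze the tab against.
- release_tab (a joint): Travel of the release tab towards the collar (-x of the faceplate), m. 0: at rest, tooth under the rim. 0.007: fully in, against its stop. A spring pushes it back: 2 N at rest, 5.5 N fully in. The tooth is clear of the rim above 0.0045 with the faceplate central.
- latch_edge (a point): Middle of the faceplate's upper +x edge (x=61.5, z=8 in the faceplate); in the dispenser at x=61.5, z=110 when snapped in. It rises as the plate swings up.
- hinge_edge (a point): Middle of the faceplate's -x edge at the height of its lugs (x=-61.5, z=4 in the faceplate); in the dispenser at x=-61.5, z=106 when snapped in. The lugs are out of their pockets once this edge has gone 7 towards +x, for which the other edge must first be swung up clear of the rim; the plate has about 1.5 play all round.
- dispenser_hinge (a point): Point on the housing at the hinge end (x=-63, y=0, z=105): the faceplate swings up about the y axis through it. About 0.3 rad is enough to draw it out towards +x; do not go past 0.4 rad before that.
- wash_tray: Shallow steel catering tray, 220 (x) x 210 (y), wall 3, rim 19 high, floor 3 thick, fixed to the counter. Origin: centre of its underside. Empty.
- cup_served: Cream stoneware cup, upright, 86 x 102 x 56 high. Origin: centre of its underside. Leave it.
- service_bell: Steel counter bell, 86 across, 66 high. Origin: centre of its underside. Leave it.
- sugar_caddy: Wooden box of sugar sachets, 90 x 160 x 75 high. Origin: centre of its underside. Leave it.
- cocoa_shaker: Grey steel cocoa shaker, 43 across, 92 high. Origin: centre of its underside. Leave it.

How it is judged:
On the way, in this order (a step that is already met when the one before it is completed fails the run):
1. the release tab is squeezed in while the faceplate is still home in the housing (value of joint release_tab above 0.0045 m and z of latch_edge in the frame of dispenser below 0.116 m), for 0.05 s.
2. the latch edge is swung up at least 10 mm while the lugs are still in their pockets (z of latch_edge in the frame of dispenser above 0.12 m and z of hinge_edge in the frame of dispenser below 0.113 m and x of hinge_edge in the frame of dispenser below -0.054 m), for 0.02 s.
At the end, for the whole second after the job is handed in: The faceplate lies at rest in the tray, face up and flat on its floor (within 0.05 rad, not on the rim; its centre within 70 mm of the tray's), with its tab let go and sprung back (horizontal distance between faceplate and wash_tray below 0.07 m and z of faceplate in the frame of wash_tray below 0.007 m and angle between faceplate's own z axis and vertical below 0.05 rad and linear speed of faceplate below 0.02 m/s and value of joint release_tab below 0.002 m); the robot touches nothing.
It fails at once if the faceplate is dropped into the tray (falls faster than 0.6 m/s, from about 20 mm or more) (horizontal distance between faceplate and wash_tray below 0.1 m and z of faceplate in the frame of wash_tray below 0.03 m and linear speed of faceplate above 0.6 m/s).
It fails at once if the cup, bell, sugar caddy or cocoa shaker is moved by more than 30 mm (distance of any of cup_served, service_bell, sugar_caddy, cocoa_shaker from where it was at the start of the episode above 0.03 m).
It also fails if it takes over 45 s, if anything falls off the work surface, if the arm or the gripper's body presses on something with over 40 N, if the wrist force passes 120 N, or if a joint passes its speed limit or range.

## Robot

A 7-joint arm with a two-finger parallel gripper is mounted at the origin on a cart in front of the work surface, level with it; the furniture and walls round the work are solid. World frame = base frame: x ahead of the robot, y to its left, z up, the work surface at z = 0. Lengths are in m, angles in rad, forces in N, time in s.
With the tool pointing down it reaches from about 0.4 to 0.85 m from the base axis. Payload 10.4 kg.
Tool frame: the origin (TCP) lies at the very end of the fingers, on their centre line; the grasp point (between the pads) lies 19 mm behind it (grip_point_offset is the distance from the TCP to the grasp point, in m); z points along the fingers, y is the line along which they close (so a half turn about z gives the same grasp; the last joint's range is limited). The gripper opens to 87 mm and grips with 3 to 60 N. Pads are 19 mm wide; open, the fingers measure 117 mm over their backs; the gripper's body (75 mm by 190 mm) begins 51 mm behind the grasp point.
Start: joints at [-1.365, 0.332, -0.065, 1.46, 0.022, 1.35, -0.088], TCP at [0.142, 0.609, 0.223] pointing down, gripper open.
Joint ranges: [-2.6, 2.6], [-0.5, 2.12], [-1.47, 1.34], [0.16, 2.42], [-1.27, 4.41], [0.06, 2.06], [-2.6, 2.6]. Speed limits (rad/s): [2.22, 2.22, 2.79, 2.79, 3.14, 3.14, 3.14].

## Interface

Orientations are given as a unit quaternion [x, y, z, w].
In Python, from bench import * gives the robot as it stands.
- The arm moves only by the tool play_rows, never from a script. Its argument "increments" is text: rows parted by semicolons, each of 7 numbers parted by spaces: the turn, a rotation vector about the tool's x, y, z in rad, then the shift along the tool's x, y, z in m, then the opening, from 0 (shut) to 1 (fully open). A call has 1 to 8 rows; each row is the pose to reach, as a shift and turn from the pose commanded when the call began, along the tool's axes at that moment; what a row does not reach only later rows make up. A row lasts 1/10 s, in which the tool goes at most 50 mm and 8.59 degrees, less where a joint would pass 70% of its speed; a pose out of reach is approached as far as the arm can. A call with a gripper value outside its range is refused whole. The fingers move at their own pace and stop on an object; "grip_force" is the grip in N (left out, the last holds). Time passes only in rows, so rows that repeat a pose let the fingers close. It gives the time, the measured TCP pose, the force, the opening and the grip force at its end, in the units of the state.
- read_state(): the state, without advancing time (a new reading comes with each control period).
- camera(name): name is "scene" or "side" or "wrist"; returns a dict with "color" (384x512x3 uint8, red, green, blue), "fx", "fy", "cx", "cy" (pixels), "camera_from_world" (4x4, takes a point from world to camera coordinates); the wrist camera has in their place "mount" (4x4, takes a point from camera to tool coordinates, whose origin is the TCP and whose axes are the flange's). Camera axes: x right, y down, z forward; pixel columns grow to the right and rows downward; lengths in m; the calibration is good to about 2 mm. A picture is of the moment at which its call begins: read the wrist's pose just before it. There is no depth.
- close_job(): hands the job in; it is judged then, once.
The state is a dict: "time": time; "joint_positions": joint angles; "joint_vel": joint speeds; "joint_torque": joint torques, N m; "ee_pos": TCP position; "eef_rot": TCP orientation; "ft_force": force on the tool from outside, world axes, zero at the start; "torque": the same for the moment, N m; "width": finger opening in m; "grip_force": force on a finger pad.
Only numpy, scipy, OpenCV 4.12 (cv2) and the standard library are available. Lean on these libraries where they do the work, as an engineer would, in place of code of your own. Each camera call takes 0.05 s, during which the arm holds its last target. There are 200 camera calls.

## Working session

There is one attempt and no reset: what is moved stays moved. The work goes in short steps, Python scripts to look and compute and a tool call to move; the robot and the scene stay as the last step left them, time stands still between calls to the robot, and variables do not carry over. Pictures are saved under pics/ and viewed, at most 10 in all, crops included, and the job is handed in when it is done.

Besides the shell and the picture viewer there is one more tool, called after "Call:" by a JSON object that holds its "op" and its "data", one argument or row to a line. play_rows: Moves the arm, as the interface text tells. Its arguments: {"type":"object","properties":{"increments":{"type":"string"},"grip_force":{"type":"number"}},"required":["increments"]}

```bash
mkdir -p pics; cat > h.py <<'E'
from bench import *
import numpy as np, cv2
from scipy.spatial.transform import Rotation as R
def shot(n,f):
    s=read_state(); c=camera(n); cv2.imwrite('pics/'+f,c['color'][:,:,::-1])
    if n=='wrist':
        T=np.eye(4);T[:3,:3]=R.from_quat(s['eef_rot']).as_matrix();T[:3,3]=s['ee_pos'];c['wc']=T@c['mount']
    else: c['wc']=np.linalg.inv(c['camera_from_world'])
    return c
def ray(c,u,v,z):
    d=c['wc'][:3,:3]@np.array([(u-c['cx'])/c['fx'],(v-c['cy'])/c['fy'],1]);o=c['wc'][:3,3]
    return o+d*(z-o[2])/d[2]
def proj(c,p):
    q=np.linalg.inv(c['wc'])@np.append(p,1);return np.array([c['fx']*q[0]/q[2]+c['cx'],c['fy']*q[1]/q[2]+c['cy']])
E
python3 - <<'E'
from h import *
a=shot('scene','s1.png');b=shot('side','d1.png')
for c in(a,b):print(c['fx'],c['wc'].round(3).tolist())
im=np.hstack([a['color'],b['color']])[:,:,::-1]
cv2.imwrite('pics/both.png',cv2.resize(np.vstack([a['color'],b['color']])[:,:,::-1],None,fx=.78,fy=.78))
print(read_state())
E
```

```text
371.3676652063456 [[0.756, -0.382, 0.532, -0.111], [-0.654, -0.464, 0.597, -0.704], [0.019, -0.8, -0.6, 0.816], [0.0, 0.0, 0.0, 1.0]]
407.3331656037655 [[0.309, -0.685, 0.66, -0.488], [-0.951, -0.213, 0.224, -0.336], [-0.013, -0.697, -0.717, 1.235], [0.0, 0.0, 0.0, 1.0]]
{'time': 0.1, 'joint_positions': array([-1.3646159 ,  0.33283199, -0.06470812,  1.46084794,  0.02161116,
        1.34986061, -0.08851573]), 'joint_vel': array([-0.00115211, -0.00093889, -0.00052834, -0.00141358, -0.00083805,
       -0.00245626,  0.00010915]), 'joint_torque': array([ 1.40734206e-03, -6.24543285e+01,  2.42890161e-02, -3.90717030e+01,
       -6.14321977e-02,  3.64657142e-02,  3.95200766e-05]), 'ee_pos': array([0.14166987, 0.608393  , 0.22182343]), 'eef_rot': array([ 1.14134221e-01,  9.93465142e-01, -6.24694333e-04, -4.04156964e-05]), 'ft_force': array([-0.15527649,  0.21495062, -0.04615084]), 'torque': array([-0.04020696,  0.06448788,  0.00555766]), 'grip_force': 0.0, 'width': 0.0868895372466163}
```

View pics/s1.png

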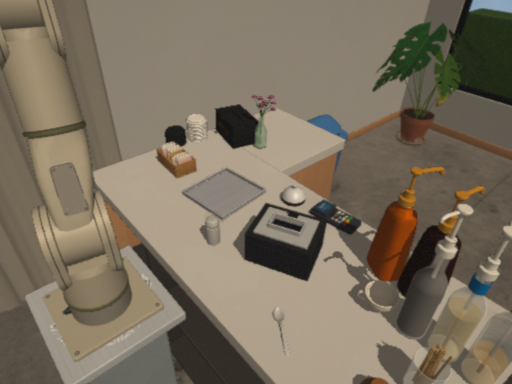

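View pics/d1.png

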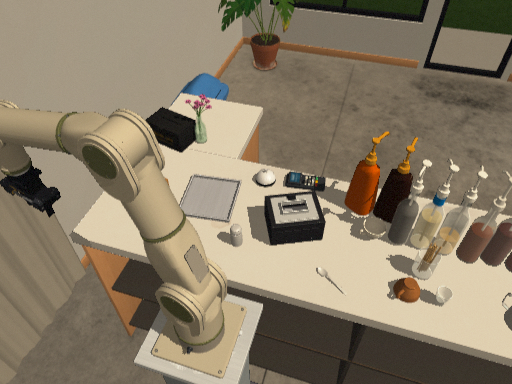

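The dispenser is at about (285,238) in scene and (295,217) in side. The tray is at (224,192) and (211,197). Next I'll enlarge the dispenser in both views.

```bash
python3 - <<'E'
import cv2,numpy as np
a=cv2.imread('pics/s1.png')[195:280,235:335];b=cv2.imread('pics/d1.png')[180:250,255:335]
a=cv2.resize(a,(800*100//200,340),interpolation=cv2.INTER_CUBIC);b=cv2.resize(b,(388,340),interpolation=cv2.INTER_CUBIC)
cv2.imwrite('pics/z1.png',np.hstack([a,b]))
E
```

```text
(no output)
```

View pics/z1.png

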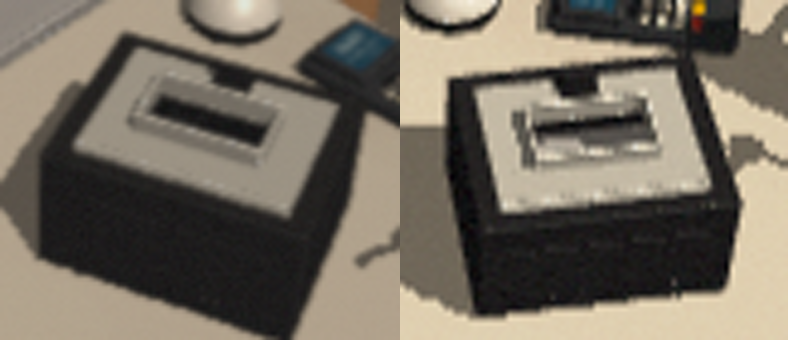

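The tab (black notch) is on the far edge of the plate, so the latch points away from the robot. I'll cast the plate and tray corners and check their sizes.

```bash
cat > m.py <<'E'
from h import *
def stat(q):
    e=np.roll(q,-1,0)-q
    print('ctr',q.mean(0).round(4),'edges',np.linalg.norm(e,axis=1).round(3),'ang',np.degrees(np.arctan2(e[:,1],e[:,0])).round(1))
for n,pl in(('scene',[(268.2,206.2),(320,220.7),(308,249),(253.7,232.5)]),('side',[(270.5,197.5),(313.8,194.4),(318.9,218.8),(276.2,223.7)])):
    c=shot(n,n+'2.png'); stat(np.array([ray(c,u,v,.110)[:2] for u,v in pl]))
    # tray: grey blob around
    g=cv2.cvtColor(c['color'],cv2.COLOR_RGB2HSV).astype(int)
    u0,v0={'scene':(224,192),'side':(211,197)}[n]
    print(g[v0,u0],g[v0+45,u0-20])
    m=(g[...,1]<35)&(g[...,2]<190);m=m.astype('u1')
    k,l,s,ce=cv2.connectedComponentsWithStats(m)
    L=l[v0,u0];print(L,s[L])
    ct=max(cv2.findContours((l==L).astype('u1'),0,1)[0],key=cv2.contourArea)[:,0]
    w=np.array([ray(c,u,v,.019)[:2] for u,v in ct],'f4')
    r=cv2.minAreaRect(w);stat(cv2.boxPoints(r))
E
python3 m.py
```

```text
ctr [ 0.4919 -0.1768] edges [0.162 0.126 0.157 0.126] ang [ -64.2 -153.7  116.1   28.6]
[ 16  31 138] [ 17  53 102]
40 [ 182  168   83   51 2269]
ctr [0.5297 0.1737] edges [0.225 0.229 0.225 0.229] ang [ -83.7    6.3   96.3 -173.7]
ctr [ 0.4886 -0.1775] edges [0.164 0.119 0.154 0.127] ang [ -67.2 -159.6  115.7   25.1]
[ 18  32 174] [ 19  80 202]
266 [ 181  175   60   47 1880]
ctr [0.5258 0.1809] edges [0.213 0.227 0.213 0.227] ang [ -83.5    6.5   96.5 -173.5]
```

```bash
cat >> h.py <<'E'
def inc(p,yaw,tilt=0,s=None):
    """target TCP p, yaw of tool y in deg, tilt about -tool x ; gives row from present pose"""
    s=s or read_state(); R0=R.from_quat(s['eef_rot']); a=np.radians(yaw)
    M=np.array([[-np.sin(a),np.cos(a),0],[np.cos(a),np.sin(a),0],[0,0,-1]]).T
    R1=R.from_matrix(M)*R.from_rotvec([-tilt,0,0])
    r=np.r_[(R0.inv()*R1).as_rotvec(),R0.inv().apply(np.array(p)-s['ee_pos'])]
    print(r.round(4).tolist()); return r
E
python3 - <<'E'
from h import *
inc([.42,.36,.25],60); inc([.50,-.16,.29],25.5)
print(camera('wrist')['mount'].round(3).tolist(),camera('wrist')['fx'])
E
```

```text
[-0.0008, 0.0002, 0.2948, -0.3274, -0.1789, -0.0278]
[-0.0007, 0.0004, 0.8969, -0.5233, -0.6673, -0.0674]
[[-0.0, -0.97, -0.241, 0.065], [1.0, -0.001, 0.0, 0.001], [-0.001, -0.241, 0.97, -0.162], [0.0, 0.0, 0.0, 1.0]] 270.82793945700894
```

Call:
{"op": "play_rows", "data": {
  "increments": "0 0 0.295 -0.327 -0.179 -0.028 1;0 0 0.295 -0.327 -0.179 -0.028 1;0 0 0.295 -0.327 -0.179 -0.028 1;0 0 0.295 -0.327 -0.179 -0.028 1;0 0 0.295 -0.327 -0.179 -0.028 1;0 0 0.295 -0.327 -0.179 -0.028 1;0 0 0.295 -0.327 -0.179 -0.028 1;0 0 0.897 -0.523 -0.667 -0.067 1"
}}

```text
time: 1.1
ee_pos: [0.4136, 0.3254, 0.2522]
eef_rot: [0.331, 0.944, -0.0, 0.0]
ft_force: [0.7, -0.6, 0.0]
width: 0.0872
grip_force: 0.0
```

```bash
python3 - <<'E'
from h import *
print(read_state()['ee_pos']);inc([.50,-.16,.29],25.5)
E
```

```text
[0.41360057 0.32544837 0.25217696]
[0.0003, 0.0009, 0.4504, -0.371, -0.3249, -0.0375]
```

Call:
{"op": "play_rows", "data": {
  "increments": "0 0 0.45 -0.371 -0.325 -0.038 1;0 0 0.45 -0.371 -0.325 -0.038 1;0 0 0.45 -0.371 -0.325 -0.038 1;0 0 0.45 -0.371 -0.325 -0.038 1;0 0 0.45 -0.371 -0.325 -0.038 1;0 0 0.45 -0.371 -0.325 -0.038 1;0 0 0.45 -0.371 -0.325 -0.038 1;0 0 0.45 -0.371 -0.325 -0.038 1"
}}

```text
time: 1.9
ee_pos: [0.4812, -0.0676, 0.2837]
eef_rot: [0.533, 0.846, 0.001, 0.0]
ft_force: [1.6, 0.0, -0.2]
width: 0.0869
grip_force: 0.0
```

Call:
{"op": "play_rows", "data": {
  "increments": "0 0 0 -0.09 -0.08 0 1;0 0 0 -0.09 -0.08 0 1;0 0 0 -0.09 -0.08 0 1;0 0 0 -0.09 -0.08 0 1;0 0 0 -0.09 -0.08 0 1"
}}

```text
time: 2.4
ee_pos: [0.4482, -0.1809, 0.2832]
eef_rot: [0.533, 0.846, 0.0, -0.0]
ft_force: [0.4, 0.4, -0.2]
width: 0.0872
grip_force: 0.0
```

```bash
python3 - <<'E'
from h import *
s=read_state();print(s['ee_pos'],s['joint_positions'].round(2));inc([.50,-.16,.29],25.5)
c=shot('wrist','w1.png')
E
```

```text
[ 0.44815811 -0.18094666  0.28322635] [-0.5  -0.06  0.77  1.76  0.04  1.43  0.71]
[0.0005, -0.0004, 0.0015, -0.0035, 0.0558, -0.0067]
```

View pics/w1.png

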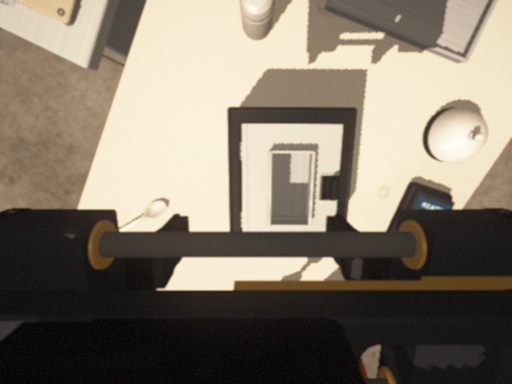

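The wrist view shows the plate at u 240–342 with its top edge at v 123, the collar at u 269–316 / v 149–227, and the black tab at u 320–340 / v 176–199. I'll refine these edges at sub-pixel level.

```bash
python3 - <<'E'
from h import *
c=shot('wrist','w2.png');g=cv2.cvtColor(c['color'],cv2.COLOR_RGB2GRAY).astype(int)
def cross(line,a,b,t=130):
    for i in range(a,b,1 if b>a else -1):
        j=i+(1 if b>a else -1)
        if (line[i]-t)*(line[j]-t)<0: return i+(j-i)*(t-line[i])/(line[j]-line[i])
def fit(pts,z):
    w=np.array([ray(c,u,v,z)[:2] for u,v in pts]);m=w.mean(0);d=np.linalg.svd(w-m)[2][0]
    w=w[abs((w-m)@[-d[1],d[0]])<.0015];m=w.mean(0);d=np.linalg.svd(w-m)[2][0];return m,np.degrees(np.arctan2(d[1],d[0]))%180,len(w)
L=fit([(cross(g[v],233,260),v) for v in range(128,190,4)],.110)
Rr=fit([(cross(g[v],348,325),v) for v in range(128,168,4)],.110)
T=fit([(u,cross(g[:,u],112,140)) for u in range(246,338,4)],.110)
print('L',L,'R',Rr,'T',T)
print(g[188,300:352].tolist());print(g[165:212,330].tolist())
print('rim',g[118,218:250].tolist(),g[118,340:365].tolist())
print('collar',[g[v,262:275].tolist() for v in(170,)],g[142:160,292].tolist())
E
```

```text
L (array([ 0.41988141, -0.16630417]), np.float64(115.51310057361195), 16) R (array([ 0.5251863 , -0.09916202]), np.float64(115.12762845461015), 10) T (array([ 0.45646227, -0.1024727 ]), np.float64(25.154005810840506), 23)
[110, 107, 108, 110, 110, 109, 119, 126, 147, 172, 209, 220, 186, 143, 144, 187, 223, 224, 209, 167, 118, 86, 54, 44, 46, 52, 54, 52, 49, 46, 45, 47, 55, 55, 55, 54, 48, 47, 47, 55, 53, 53, 55, 54, 58, 58, 61, 65, 71, 89, 116, 127]
[228, 228, 228, 226, 227, 226, 228, 227, 217, 208, 212, 153, 71, 47, 42, 43, 44, 42, 51, 45, 43, 45, 41, 45, 39, 44, 46, 43, 41, 43, 43, 43, 43, 44, 63, 110, 177, 221, 229, 227, 227, 228, 227, 227, 226, 226, 227]
rim [239, 241, 240, 239, 240, 240, 241, 236, 213, 149, 90, 64, 62, 61, 70, 73, 72, 69, 72, 67, 71, 74, 71, 71, 68, 69, 64, 68, 66, 71, 69, 63] [60, 58, 53, 56, 55, 58, 53, 57, 56, 53, 59, 60, 60, 54, 60, 75, 107, 127, 133, 130, 134, 153, 202, 230, 238]
collar [[232, 232, 233, 233, 230, 222, 225, 226, 215, 169, 124, 113, 111]] [225, 198, 148, 124, 121, 125, 123, 120, 138, 183, 224, 232, 220, 210, 212, 211, 211, 214]
```

```bash
python3 - <<'E'
from h import *
c=shot('wrist','w3.png')
a=np.radians(25.3);E=np.array([[np.cos(a),np.sin(a)],[-np.sin(a),np.cos(a)]]);C=np.array([.4912,-.1727])
for n,u,v,z in(('collar inner',308.8,188,.124),('collar outer',319.5,188,.124),('collar left',269.5,170,.124),('collar top',292,151,.124),('tab +y',330,176.5,.127),('tab -y',330,199.7,.127),('rim L',227,118,.11),('rim R',361.5,118,.11),('rimT',292,107,.11)):
    print(n,(E@(ray(c,u,v,z)[:2]-C)*1000).round(1))
p=C+E.T@[.0395,0];print(p)
inc([*p,.18],25.3)
E
```

```text
collar inner [22.7  2.5]
collar outer [35.8  2.6]
collar left [-25.6  24.3]
collar top [ 0.6 47.1]
tab +y [46.7 17.5]
tab -y [ 48.8 -11.3]
rim L [-76.9  84.5]
rim R [84.  85.6]
rimT [ 0.4 97.6]
[ 0.52691126 -0.15581936]
[-0.0001, -0.0002, 0.0078, -0.0124, 0.081, 0.1031]
```

Call:
{"op": "play_rows", "data": {
  "increments": "0 0 0.008 -0.012 0.081 0 0.6;0 0 0.008 -0.012 0.081 0.05 0.6;0 0 0.008 -0.012 0.081 0.103 0.6;0 0 0.008 -0.012 0.081 0.103 0.6;0 0 0.008 -0.012 0.081 0.103 0.6;0 0 0.008 -0.012 0.081 0.133 0.6;0 0 0.008 -0.012 0.081 0.133 0.6;0 0 0.008 -0.012 0.081 0.133 0.6"
}}

```text
time: 3.35
ee_pos: [0.5269, -0.1573, 0.1525]
eef_rot: [0.536, 0.844, 0.001, 0.001]
ft_force: [0.6, -0.3, 0.6]
width: 0.0524
grip_force: 0.0
```

```bash
python3 - <<'E'
from h import *
s=read_state();print(s['ee_pos'],s['width'],s['joint_positions'].round(2));inc([.5269,-.1558,.1145],25.3)
c=shot('wrist','w4.png')
E
```

```text
[ 0.52686637 -0.15732868  0.15245181] 0.05241206634946754 [-0.46  0.26  0.77  1.79 -0.2   1.17  0.82]
[0.0018, 0.0005, -0.0029, 0.0014, 0.0006, 0.038]
```

View pics/w4.png

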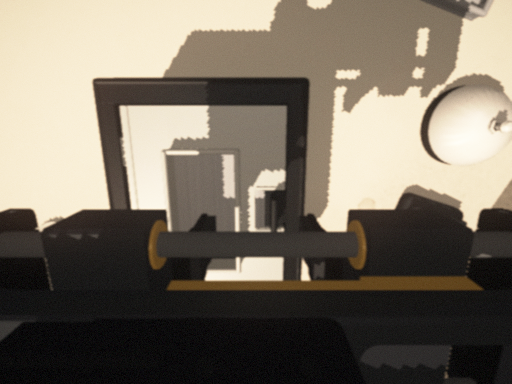

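Fingertips straddle the wall (u≈238) and the tab (u≈265–288). I'll zoom in to check the centring.

```bash
python3 - <<'E'
from h import *
im=cv2.imread('pics/w4.png')[140:290,150:330];cv2.imwrite('pics/z4.png',cv2.resize(im,None,fx=4,fy=4,interpolation=cv2.INTER_CUBIC))
c=shot('wrist','w5.png')
a=np.radians(25.3);e=np.array([np.cos(a),np.sin(a)]);n=np.array([-e[1],e[0]]);C=np.array([.4912,-.1727])
for nm,x,y,z in(('collar in',24,20,.124),('collar out',27,20,.124),('padin',50,13,.127),('padout',55,13,.127),('padout-',55,-13,.127),('plate',61.5,13,.11),('corner',27,48,.124)):
    print(nm,proj(c,[*(C+e*x/1000+n*y/1000),z]).round(1))
E
```

```text
collar in [234.4 187.1]
collar out [238.6 187.1]
padin [270.5 197.4]
padout [277.4 197.3]
padout- [276.9 231.1]
plate [284.1 191.6]
corner [237.8 148. ]
```

View pics/z4.png

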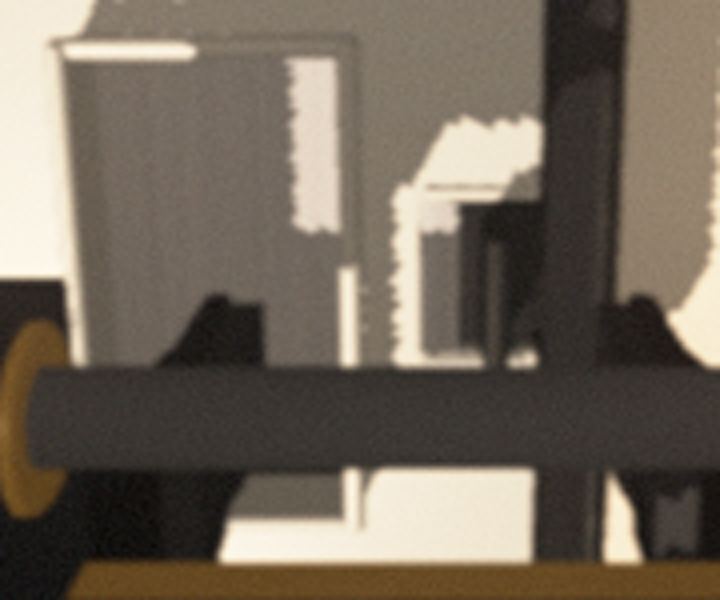

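Call:
{"op": "play_rows", "data": {
  "increments": "0 0 -0.003 0.001 0.001 0.02 0.6;0 0 -0.003 0.001 0.001 0.034 0.6;0 0 -0.003 0.001 0.001 0.034 0.6;0 0 -0.003 0.001 0.001 0.034 0.6"
}}

```text
time: 3.85
ee_pos: [0.5269, -0.1559, 0.1168]
eef_rot: [0.535, 0.845, -0.0, 0.0]
ft_force: [-0.7, 0.7, 0.2]
width: 0.0523
grip_force: 0.0
```

```bash
python3 - <<'E'
from h import *
s=read_state();print(s['ee_pos'],s['width'],s['ft_force']);inc([.5269,-.1558,.1145],25.3)
E
```

```text
[ 0.52690106 -0.15593249  0.11675354] 0.052260584789313495 [-0.69093957  0.65475752  0.22806438]
[0.0, 0.0001, 0.0001, 0.0001, 0.0001, 0.0023]
```

Call:
{"op": "play_rows", "data": {
  "increments": "0 0 0 0 0 0.002 0.6;0 0 0 0 0 0.002 0.4;0 0 0 0 0 0.002 0;0 0 0 0 0 0.002 0;0 0 0 0 0 0.002 0;0 0 0 0 0 0.002 0;0 0 0 0 0 0.002 0;0 0 0 0 0 0.002 0",
  "grip_force": 25
}}

```text
time: 4.65
ee_pos: [0.5239, -0.1572, 0.1142]
eef_rot: [0.536, 0.844, -0.001, -0.002]
ft_force: [-15.2, -1.4, 12.8]
width: 0.0234
grip_force: 25.0
```

Fully pressed (23.4 mm). The pressed midpoint is naturally 3.5 mm towards −x, so I'll relax the arm by that amount.

Call:
{"op": "play_rows", "data": {
  "increments": "0 0 0 0 -0.0035 0 0;0 0 0 0 -0.0035 0 0;0 0 0 0 -0.0035 0 0",
  "grip_force": 30
}}

```text
time: 4.95
ee_pos: [0.5232, -0.1576, 0.1143]
eef_rot: [0.535, 0.845, -0.0, -0.0]
ft_force: [-4.4, -2.1, 6.9]
width: 0.0236
grip_force: 30.0
```

```bash
python3 - <<'E'
from h import *
s=read_state();print(s['ee_pos'],s['width'],s['ft_force'],s['torque'],s['eef_rot'])
C=np.array([.4912,-.1727]);a=np.radians(25.3);e=np.array([np.cos(a),np.sin(a)]);n=np.array([-e[1],e[0]])
print((s['ee_pos'][:2]-C)@e,(s['ee_pos'][:2]-C)@n)
E
```

```text
[ 0.52322251 -0.15761303  0.11434443] 0.023623160519347538 [-4.43616399 -2.14260178  6.92264437] [-0.34213023  1.15757588 -0.06276195] [ 5.35053581e-01  8.44818038e-01 -2.55433197e-04 -2.86434442e-04]
0.03539853062066813 -4.5207356317706476e-05
```

Call:
{"op": "play_rows", "data": {
  "increments": "-0.04 0 0 0 -0.0005 -0.0039 0;-0.08 0 0 0 -0.0011 -0.0078 0;-0.12 0 0 0 -0.0018 -0.0117 0;-0.16 0 0 0 -0.0027 -0.0156 0;-0.20 0 0 0 -0.0038 -0.0194 0;-0.20 0 0 0 -0.0038 -0.0194 0",
  "grip_force": 35
}}

```text
time: 5.55
ee_pos: [0.5197, -0.1594, 0.1337]
eef_rot: [0.533, 0.84, 0.085, 0.054]
ft_force: [-1.1, -0.7, -2.0]
width: 0.0232
grip_force: 35.0
```

```bash
python3 - <<'E'
from h import *
s=read_state();print(s['ee_pos'],s['width'],s['ft_force'],s['torque'])
a=shot('scene','s6.png');b=shot('side','d6.png')
A=a['color'][185:285,230:340,::-1];B=b['color'][170:250,250:340,::-1]
cv2.imwrite('pics/z6.png',np.hstack([cv2.resize(A,(440,400),interpolation=2),cv2.resize(B,(360,400),interpolation=2)]))
E
```

```text
[ 0.51966374 -0.15939569  0.13374312] 0.023167753821309634 [-1.14296279 -0.7033855  -2.017197  ] [-0.19955146  0.26964313 -0.0079102 ]
```

View pics/z6.png

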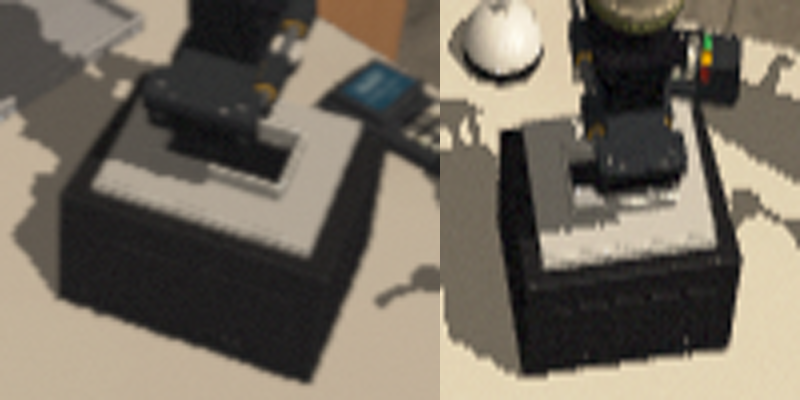

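Call:
{"op": "play_rows", "data": {
  "increments": "-0.05 0 0 0 -0.0006 -0.0049 0;-0.10 0 0 0 -0.0014 -0.0098 0;-0.10 0 0 0 -0.0014 -0.0098 0;-0.1 0 0 0 0.0035 -0.0088 0;-0.1 0 0 0 0.008 -0.0078 0;-0.1 0 0 0 0.0123 -0.007 0;-0.1 0 0 0 0.0123 -0.007 0",
  "grip_force": 35
}}

```text
time: 6.35
ee_pos: [0.5306, -0.1534, 0.1426]
eef_rot: [0.528, 0.836, 0.126, 0.08]
ft_force: [0.1, 0.1, -2.2]
width: 0.0231
grip_force: 35.0
```

```bash
python3 - <<'E'
from h import *
s=read_state();print(s['ee_pos'],s['width'],s['ft_force'],s['torque'])
a=shot('scene','s7.png');b=shot('side','d7.png')
A=a['color'][185:285,230:340,::-1];B=b['color'][170:250,250:340,::-1]
cv2.imwrite('pics/z7.png',np.hstack([cv2.resize(A,(440,400),interpolation=2),cv2.resize(B,(360,400),interpolation=2)]))
E
```

```text
[ 0.53063872 -0.15342649  0.14259574] 0.023091431103206918 [ 0.10806458  0.06003221 -2.23020086] [-0.24688631  0.41981867 -0.0019908 ]
```

View pics/z7.png

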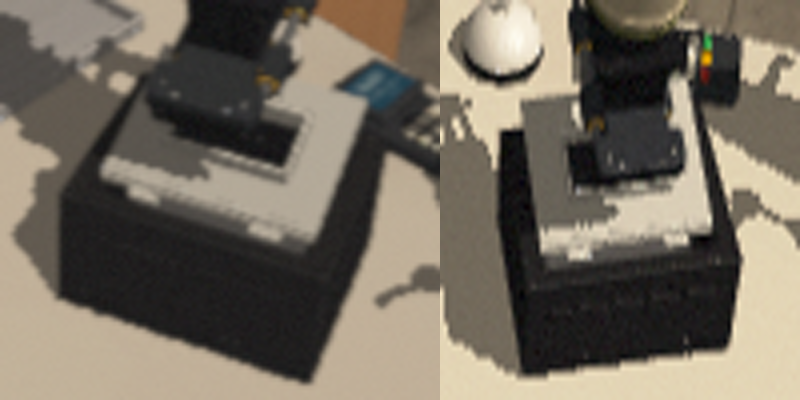

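The lugs are out and the plate hangs free (−2.2 N, its own weight). Now I'll lift and level it.

Call:
{"op": "play_rows", "data": {
  "increments": "0 0 0 0 0.006 -0.019 0;0 0 0 0 0.015 -0.048 0;0 0 0 0 0.025 -0.08 0;0.1 0 0 0 0.0355 -0.115 0;0.2 0 0 0 0.0355 -0.115 0;0.3 0 0 0 0.0355 -0.115 0;0.3 0 0 0 0.0355 -0.115 0",
  "grip_force": 35
}}

```text
time: 7.15
ee_pos: [0.5314, -0.1518, 0.2624]
eef_rot: [0.533, 0.846, -0.002, -0.001]
ft_force: [-0.1, -0.1, -2.6]
width: 0.0233
grip_force: 35.0
```

```bash
python3 - <<'E'
from h import *
s=read_state();print(s['ee_pos'],s['width'],s['ft_force'],s['joint_positions'].round(2))
T=np.array([.528,.1775])
for yaw in(6.4,):
    a=np.radians(yaw);e=np.array([np.cos(a),np.sin(a)])
    print(T+e*.0355); inc([*(T+e*.0355),.25],yaw)
E
```

```text
[ 0.5314453  -0.15183163  0.26238203] 0.023255046637718976 [-0.12861679 -0.07191512 -2.55258574] [-0.45  0.17  0.74  1.63 -0.11  1.39  0.75]
[0.56327876 0.18145715]
[-0.0038, 0.001, 0.3348, 0.2869, 0.1727, 0.0116]
```

Call:
{"op": "play_rows", "data": {
  "increments": "0 0 0.02 0.014 0.009 0 0;0 0 0.06 0.04 0.024 0 0;0 0 0.1 0.075 0.045 0 0;0 0 0.15 0.11 0.066 0 0;0 0 0.2 0.145 0.087 0 0;0 0 0.25 0.18 0.108 0 0;0 0 0.3 0.215 0.129 0 0;0 0 0.33 0.25 0.15 0 0"
}}

```text
time: 7.95
ee_pos: [0.5583, 0.1364, 0.2635]
eef_rot: [0.668, 0.744, 0.002, -0.0]
ft_force: [1.4, 0.4, -1.9]
width: 0.0235
grip_force: 35.0
```

Call:
{"op": "play_rows", "data": {
  "increments": "0 0 0 0.02 0.012 0 0;0 0 0 0.03 0.018 0 0;0 0 0 0.037 0.023 0 0;0 0 0 0.037 0.023 0 0;0 0 0 0.037 0.023 0 0"
}}

```text
time: 8.45
ee_pos: [0.5773, 0.1733, 0.2634]
eef_rot: [0.667, 0.745, 0.0, 0.0]
ft_force: [-0.1, -0.9, -1.9]
width: 0.0232
grip_force: 35.0
```

```bash
python3 - <<'E'
from h import *
s=read_state();print(s['ee_pos'],s['width'],s['ft_force'],s['joint_positions'].round(2))
inc([.5633,.1815,.06],6.4)
shot('wrist','w8.png');a=shot('scene','s8.png');b=shot('side','d8.png')
A=a['color'][110:260,150:320,::-1];B=b['color'][120:260,160:320,::-1]
cv2.imwrite('pics/z8.png',np.hstack([cv2.resize(A,(400,353),interpolation=2),cv2.resize(B,(400,353),interpolation=2)]))
E
```

```text
[0.57732993 0.17326516 0.26342415] 0.0231947027826107 [-0.11459873 -0.9473703  -1.85684019] [-0.81  0.28  0.56  1.49 -0.15  1.41 -0.14]
[0.0003, 0.0002, -0.002, 0.0098, -0.0131, 0.2034]
```

View pics/z8.png

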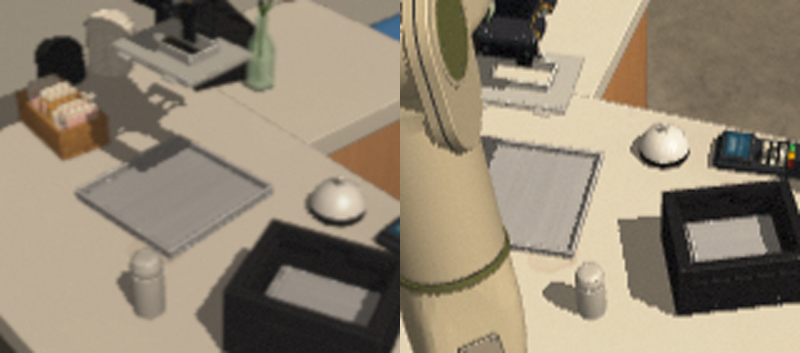

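The plate hangs level, clear of everything, above the tray. Now I'll lower it.

Call:
{"op": "play_rows", "data": {
  "increments": "0 0 -0.002 0.01 -0.013 0.02 0;0 0 -0.002 0.01 -0.013 0.06 0;0 0 -0.002 0.01 -0.013 0.1 0;0 0 -0.002 0.01 -0.013 0.14 0;0 0 -0.002 0.01 -0.013 0.18 0;0 0 -0.002 0.01 -0.013 0.205 0;0 0 -0.002 0.01 -0.013 0.218 0;0 0 -0.002 0.01 -0.013 0.218 0"
}}

```text
time: 9.4
ee_pos: [0.5623, 0.183, 0.0441]
eef_rot: [0.666, 0.746, -0.001, -0.0]
ft_force: [-0.1, -0.3, -1.6]
width: 0.0228
grip_force: 35.0
```

Call:
{"op": "play_rows", "data": {
  "increments": "0 0 0 0 0 0.008 0;0 0 0 0 0 0.015 0;0 0 0 0 0 0.02 0;0 0 0 0 0 0.022 0;0 0 0 0 0 0.022 0;0 0 0 0 0 0.022 0"
}}

```text
time: 10.0
ee_pos: [0.5633, 0.1837, 0.0235]
eef_rot: [0.666, 0.746, 0.0, 0.0]
ft_force: [-0.1, -0.2, -2.4]
width: 0.0239
grip_force: 35.0
```

```bash
python3 - <<'E'
from h import *
s=read_state();print(s['ee_pos'],s['width'],s['ft_force'],s['torque'],s['joint_positions'].round(2))
inc([.5633,.1815,.0155],6.4)
a=shot('scene','s9.png');b=shot('side','d9.png')
A=a['color'][150:240,160:290,::-1];B=b['color'][150:240,160:290,::-1]
cv2.imwrite('pics/z9.png',np.hstack([cv2.resize(A,(400,277),interpolation=2),cv2.resize(B,(400,277),interpolation=2)]))
E
```

```text
[0.5632811  0.18371975 0.02352685] 0.0239065837602411 [-0.11132338 -0.15083624 -2.36813849] [-0.11762946 -0.05848348 -0.01206831] [-0.78  0.48  0.48  1.77 -0.27  0.95 -0.07]
[0.0003, -0.0002, 0.0023, -0.0022, -0.0002, 0.008]
```

View pics/z9.png

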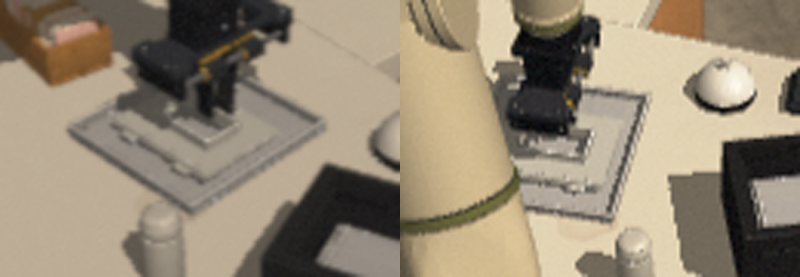

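It sits inside the tray walls and level, about 8 mm above the floor. I'll ease it down on force feedback.

Call:
{"op": "play_rows", "data": {
  "increments": "0 0 0 0 0 0.002 0;0 0 0 0 0 0.004 0;0 0 0 0 0 0.006 0;0 0 0 0 0 0.006 0"
}}

```text
time: 10.5
ee_pos: [0.5629, 0.1836, 0.0169]
eef_rot: [0.666, 0.746, -0.0, -0.0]
ft_force: [0.1, -0.2, -1.4]
width: 0.023
grip_force: 35.0
```

Call:
{"op": "play_rows", "data": {
  "increments": "0 0 0 0 0 0.001 0;0 0 0 0 0 0.002 0;0 0 0 0 0 0.002 0"
}}

```text
time: 10.8
ee_pos: [0.5632, 0.1837, 0.0155]
eef_rot: [0.666, 0.746, 0.0, -0.0]
ft_force: [-2.2, -0.7, 0.8]
width: 0.0231
grip_force: 35.0
```

Call:
{"op": "play_rows", "data": {
  "increments": "0 0 0 0 0 0.001 0;0 0 0 0 0 0.001 0",
  "grip_force": 20
}}

```text
time: 11.0
ee_pos: [0.5632, 0.1837, 0.0153]
eef_rot: [0.666, 0.746, 0.0, -0.0]
ft_force: [-5.0, -1.3, 11.4]
width: 0.0235
grip_force: 20.0
```

Call:
{"op": "play_rows", "data": {
  "increments": "0 0 0 0 0 0 0.3;0 0 0 0 0 0 0.4;0 0 0 0 0 0 0.5;0 0 0 0 0 0 0.6;0 0 0 0 0 0 0.6;0 0 0 0 0 0 0.6"
}}

```text
time: 11.6
ee_pos: [0.5628, 0.1836, 0.014]
eef_rot: [0.666, 0.746, -0.0, -0.0]
ft_force: [0.1, 0.8, -0.1]
width: 0.0508
grip_force: 0.0
```

Released with no force left on the tool. Now I'll retreat straight up.

Call:
{"op": "play_rows", "data": {
  "increments": "0 0 0 0 0 -0.01 0.6;0 0 0 0 0 -0.03 0.6;0 0 0 0 0 -0.07 0.6;0 0 0 0 0 -0.12 0.6;0 0 0 0 0 -0.17 0.6;0 0 0 0 0 -0.2 0.6;0 0 0 0 0 -0.2 0.6;0 0 0 0 0 -0.2 0.6"
}}

```text
time: 12.4
ee_pos: [0.5632, 0.1837, 0.2151]
eef_rot: [0.666, 0.746, 0.001, 0.0]
ft_force: [-0.6, 0.5, -0.2]
width: 0.0521
grip_force: 0.0
```

```bash
python3 - <<'E'
from h import *
s=read_state();print(s['ee_pos'],s['ft_force'])
c=shot('wrist','w10.png');h=cv2.cvtColor(c['color'],cv2.COLOR_RGB2GRAY).astype(int)
# expected plate corners for the laid pose, and grey profiles across its edges
a=np.radians(6.4);e=np.array([np.cos(a),np.sin(a)]);n=np.array([-e[1],e[0]]);C=np.array([.5628,.1836])-e*.0357
for x,y,z in((-61.5,30,11),(61.5,30,11),(0,78.5,11),(55,0,28),(27,20,25),(50,10,28)):print((x,y),proj(c,[*(C+e*x/1e3+n*y/1e3),z/1e3]).round(1))
v=int(proj(c,[*(C+n*.06),.011])[1]);print(v,h[v,100:420:3].tolist())
u=int(proj(c,[*(C+n*.06),.011])[0]);print(u,h[0:220:3,u].tolist())
v=int(proj(c,[*(C+e*.05),.028])[1]);print(v,h[v-6,240:360:2].tolist())
E
```

```text
[0.5632302  0.18366809 0.21508095] [-0.58104029  0.45882399 -0.22270407]
(-61.5, 30) [183.5 151.9]
(61.5, 30) [274.9 152.1]
(0, 78.5) [228.4 114.5]
(55, 0) [270.4 176.4]
(27, 20) [249.1 160.8]
(50, 10) [266.7 168.8]
129 [234, 235, 235, 235, 235, 236, 236, 236, 236, 236, 236, 235, 236, 235, 236, 236, 228, 180, 95, 112, 189, 208, 209, 208, 208, 213, 210, 211, 226, 217, 228, 227, 228, 228, 228, 229, 227, 228, 228, 229, 229, 228, 230, 229, 229, 230, 229, 228, 230, 230, 228, 230, 228, 228, 228, 231, 230, 229, 196, 207, 210, 214, 211, 211, 211, 210, 214, 212, 211, 211, 215, 212, 158, 196, 232, 235, 236, 236, 237, 235, 236, 236, 236, 236, 236, 237, 237, 237, 236, 236, 236, 236, 236, 236, 237, 235, 236, 236, 236, 235, 236, 235, 236, 236, 236, 236, 236]
228 [60, 108, 127, 110, 109, 108, 187, 231, 231, 231, 232, 232, 233, 232, 233, 232, 232, 234, 233, 235, 235, 235, 234, 235, 235, 236, 235, 223, 130, 129, 172, 220, 210, 211, 211, 214, 213, 189, 137, 229, 228, 231, 227, 229, 167, 123, 124, 238, 212, 212, 210, 211, 213, 212, 214, 213, 218, 216, 216, 221, 214, 219, 220, 220, 218, 157, 107, 112, 107, 99, 239, 241, 239, 241]
176 [216, 215, 214, 218, 168, 145, 229, 232, 206, 204, 214, 163, 66, 61, 59, 50, 56, 62, 76, 171, 208, 208, 207, 211, 205, 207, 208, 207, 207, 207, 205, 206, 206, 204, 207, 205, 194, 158, 198, 200, 234, 236, 235, 236, 237, 237, 238, 235, 238, 237, 236, 236, 237, 237, 238, 237, 236, 236, 237, 236]
```

Plate edges land at the flat-pose prediction (u 184/274, v 114), inside the tray walls, and the tool is clear. I'll hand in.

```bash
python3 -c "
from bench import *
print(close_job())"
```

```text
the job is handed in; nothing more can be done
None
```

I took the faceplate out of the dispenser and laid it face up in the steel tray, then handed the job in at about 12.5 s; the hand-in gave no verdict, but a last wrist picture showed the plate's edges where they should be if it lies flat, clear of the tray walls and with the tab out.

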